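# Load the bench shaker and lock its drawer

## Robot

A 7-joint arm with a two-finger parallel gripper is mounted at the origin on the work surface. World frame = base frame: x ahead of the robot, y to its left, z up, the work surface at z = 0. Lengths are in m, angles in rad, forces in N, time in s.
With the tool pointing down it reaches from about 0.425 to 0.875 m from the base axis. Payload 8.4 kg.
Tool frame: the origin (TCP) lies on the mounting face of the last link; the fingertips stand 173 mm ahead of it and the grasp point (between the pads) lies 155 mm ahead of it; z points along the fingers, y is the line along which they close (so a half turn about z gives the same grasp; the last joint's range is limited). The gripper opens to 85 mm and grips with 20 to 120 N. Pads are 22 mm wide; open, the fingers measure 114 mm over their backs; the gripper's body (76 mm by 85 mm) begins 54 mm behind the grasp point. The pads swing forward as they close: fully open they stand 13 mm farther back than shut.
Start: joints at [-1.367, 0.333, 0.04, 1.465, -0.013, 1.343, -0.059], TCP at [0.194, 0.62, 0.405] pointing down, gripper open.
Joint ranges: [-2.58, 2.58], [-0.38, 2.09], [-1.3, 1.39], [0.25, 2.4], [-1.5, 4.64], [0.08, 2.09], [-2.65, 2.65]. Speed limits (rad/s): [2.22, 2.22, 2.79, 2.79, 3.14, 3.14, 3.14].

## Interface

Orientations are given as a unit quaternion [x, y, z, w].
In Python, from workcell import ctrl gives the robot as it stands.
- The arm moves only by the shell command python3 -m pendant 'ROWS'. ROWS is text: rows parted by semicolons, each of 7 numbers parted by spaces: the turn, a rotation vector about the tool's x, y, z in degrees, then the shift along the tool's x, y, z in cm, then the opening, from 0 (shut) to 1 (fully open). In form: wx wy wz dx dy dz hand; .... A call has 1 to 12 rows; each row is the pose to reach, as a shift and turn from the pose commanded when the call began, along the tool's axes at that moment; what a row does not reach only later rows make up. A row lasts 1/8 s, in which the tool goes at most 62.5 mm and 10.7 degrees, less where a joint would pass 70% of its speed; a pose out of reach is approached as far as the arm can. A call with a gripper value outside its range is refused whole. The fingers move at their own pace and stop on an object; the grip force is fixed at half the most. Time passes only in rows, so rows that repeat a pose let the fingers close. It gives the time, the measured TCP pose, the force, the opening and the grip force at its end, in the units of the state.
- ctrl.state(): the state, without advancing time (a new reading comes with each control period).
- ctrl.grab_frame(name): name is "side" or "top"; returns a dict with "frame" (420x560x3 uint8, red, green, blue), "fovy" (degrees; the focal length in pixels is half the picture's height over the tangent of half this angle, whatever the lens; pixels are square), "cx", "cy" (the principal point, pixels), "D" ([k1, k2, p1, p2, k3] as OpenCV has them; the pictures are not rectified), "R" (3x3) and "t" (3): a world point X has camera coordinates R X + t. Camera axes: x right, y down, z forward; pixel columns grow to the right and rows downward; lengths in m; the calibration is good to about 2 mm. A picture is of the moment at which its call begins. There is no depth.
- ctrl.finish_job(): hands the job in; it is judged then, once.
The state is a dict: "time": time; "joints": joint angles; "qd": joint speeds; "joint_torque": joint torques, N m; "ee_pos": TCP position; "eef_rot": TCP orientation; "contact_force": force on the tool from outside, world axes, zero at the start; "wrist_torque": the same for the moment, N m; "grip_width": finger opening in m; "grasp_force": force on a finger pad.
Only numpy, scipy, OpenCV 4.12 (cv2) and the standard library are available. Lean on these libraries where they do the work, as an engineer would, in place of code of your own. Each camera call takes 0.05 s, during which the arm holds its last target. There are 200 camera calls.

## Task

Pull the shaker's ajar drawer fully out and stand every amber sample jar from the bench upright in its bays, then push the drawer fully shut. Then lock it: screw the lever bolt on top in clockwise, with its red lever still standing up, until it stops snug, and only then fold the lever down flat. Leave the other things on the bench where they are.

Things in the scene. Friction and masses are not known exactly. Their poses are not given: they have to be found in the camera images.
- shaker: Low white benchtop shaker, 180 deep (x) x 240 wide (y) x 95 high, fixed on the bench; it may stand turned. Origin on the bench under the middle of the hood's front face; its +x points into the machine, away from the drawer side, +y to its left side. Its drawer comes out of the front along its -x. Hood top is 95 above the bench, flat, carrying the lever bolt 60 behind the front face, in the middle of the width.
- drawer (a joint): How far the shaker's drawer is pulled out, in m: 0 fully shut, 0.15 fully out. It slides stiffly (about 2 N, damping 6 N s/m) and stays where it is left. It starts ajar (0.05 to 0.075); pull it out along the shaker's -x by the panel's top. To shut it push its blue front panel towards the shaker's +x.
- drawer_front (a point): Middle of the outer face of the drawer's blue front panel (panel 240 wide, 10 thick, from 12 to 110 above the bench; no protruding handle, its top edge stands free when the drawer is ajar and can be hooked from behind or pinched from above, so 15 higher than the hood), 90 above the bench. Axes as the shaker's. Moves with the drawer.
- tray (a point): Centre of the drawer's inner floor, 20 above the bench; the inner space is 120 long (x) and 212 wide (y), with blue bay walls that stand 12 above the floor. The front panel rises 90 above the floor. The opening of the hood is 83 high above the bench, so jars standing on the floor pass under it.
- bolt (a joint): Turn of the lever bolt about its vertical axis, in rad: grows as it is screwed in, clockwise seen from above; 0 is loosest, 7.4 is the hard stop, where it is snug. It goes down 12 mm over the 7.4 rad. Thread friction about 0.1 N m; it stays where it is left and turns only, at the same place, so it can be turned by gripping the upright lever, in several grips.
- bolt_pivot (a point): The lever's hinge pin on top of the bolt, on the bolt's vertical axis, 121 above the bench when loosest, 109 when snug. It turns with the bolt: its +x is the direction to which the lever folds down, its y is the hinge pin. When snug, +x here points along the shaker's +y.
- lever (a joint): Fold of the lever, in rad: 0 upright (in line with the bolt), 1.57 folded down flat (level). Friction about 0.06 N m; it stays where it is left.
- lever_tip (a point): End of the red lever bar, 64 from the hinge pin along the lever (this point's z). The bar is 16 wide along the hinge pin (y) and 13 thick (x).
- bay0 (a point): Centre of the floor of drawer bay 0 (bays side by side along the shaker's y, bay centres 54 apart, bay 0 at its -y end); bay inside 50 wide (y) x 120 long (x), floor 20 above the bench, walls 12 high. Moves with the drawer.
- bay1 (a point): Centre of the floor of drawer bay 1 (bays side by side along the shaker's y, bay centres 54 apart, bay 0 at its -y end); bay inside 50 wide (y) x 120 long (x), floor 20 above the bench, walls 12 high. Moves with the drawer.
- bay2 (a point): Centre of the floor of drawer bay 2 (bays side by side along the shaker's y, bay centres 54 apart, bay 0 at its -y end); bay inside 50 wide (y) x 120 long (x), floor 20 above the bench, walls 12 high. Moves with the drawer.
- bay3 (a point): Centre of the floor of drawer bay 3 (bays side by side along the shaker's y, bay centres 54 apart, bay 0 at its -y end); bay inside 50 wide (y) x 120 long (x), floor 20 above the bench, walls 12 high. Moves with the drawer.
- jar0: Amber sample jar with white cap and paper label, diameter 42, height 50, about 90 g. Origin at the centre of its underside, z up. May be absent (None).
- jar1: Amber sample jar with white cap and paper label, diameter 42, height 50, about 90 g. Origin at the centre of its underside, z up. May be absent (None).
- jar2: Amber sample jar with white cap and paper label, diameter 42, height 50, about 90 g. Origin at the centre of its underside, z up. May be absent (None).
- jar3: Amber sample jar with white cap and paper label, diameter 42, height 50, about 90 g. Origin at the centre of its underside, z up. May be absent (None).
- wash_bottle: White plastic bottle with red cap, diameter 60, height 140, upright; bystander. Origin at the centre of its underside.
- beaker: Clear glass beaker, diameter 68, height 85; bystander. Origin at the centre of its underside.
- stock_bottle: Clear bottle with paper label and blue cap, diameter 70, height 120; bystander, not a sample jar. Origin at the centre of its underside.
- marker: Black marker pen lying on the bench, red cap, 12 thick, 120 long along its x; bystander. Origin at the underside of its middle.
- scoop: Steel spatula lying on the bench, about 165 long along its x, 15 wide, 5 high; bystander. Origin near its middle, on the bench.
- stopper: Black rubber stopper, diameter 36, height 26; bystander. Origin at the centre of its underside.
Not all that is in view belongs to the job. What is shaped like the jar3 but green is not meant.

How it is judged:
By the outcome, as a careful person would: the job done as asked, in the order asked, and still so for the second after the job is handed in, with the robot touching nothing.
Of jar0, jar1, jar2, jar3 only 2 to 4 are there at a start; the rules pass over those that are not, and their reading is None.
At some moment in a run one of jar0, jar1, jar2, jar3 may be knocked a few centimetres aside while the robot is not near it.
It also fails if it takes over 200 s, if anything falls off the work surface, if the arm or the gripper's body presses on something with over 40 N, if the wrist force passes 120 N, or if a joint passes its speed limit or range.

## Working session

There is one attempt and no reset: what is moved stays moved. The work goes in short steps, Python scripts to look and compute and a shell command to move; the robot and the scene stay as the last step left them, time stands still between calls to the robot, and variables do not carry over. Pictures are saved under pics/ and viewed, at most 14 in all, crops included, and the job is handed in when it is done.

```bash
ls; mkdir -p pics; cat > h.py <<'E'
import numpy as np, cv2
from scipy.spatial.transform import Rotation as Rn
from workcell import ctrl
def cam(name):
    f=ctrl.grab_frame(name); h=f["frame"].shape[0]
    fl=h/2/np.tan(np.radians(f["fovy"])/2)
    K=np.array([[fl,0,f["cx"]],[0,fl,f["cy"]],[0,0,1]])
    return f,K
def snap(name,fn,crop=None,s=1.4):
    f,K=cam(name); im=f["frame"][:,:,::-1]
    if crop: x0,y0,x1,y1=crop; im=im[y0:y1,x0:x1]
    im=cv2.resize(im,None,fx=s,fy=s,interpolation=cv2.INTER_CUBIC); cv2.imwrite("pics/"+fn,im)
    np.savez("cal_%s.npz"%name,K=K,D=np.array(f["D"]),R=f["R"],t=f["t"])
def pix(name,u,v,z):
    c=np.load("cal_%s.npz"%name)
    p=cv2.undistortPoints(np.array([[[u,v]]],float),c["K"],c["D"])[0,0]
    d=c["R"].T@np.array([p[0],p[1],1]); o=-c["R"].T@c["t"]
    return o+d*(z-o[2])/d[2]
def proj(name,X):
    c=np.load("cal_%s.npz"%name)
    return cv2.projectPoints(np.array(X,float).reshape(-1,3),cv2.Rodrigues(c["R"])[0],c["t"],c["K"],c["D"])[0][:,0]
def delta(target,yaw=None):
    """tool-axes shift (cm) for grasp-point target (world), tool pointing down"""
    s=ctrl.state(); R=Rn.from_quat(s["eef_rot"]); p=np.array(s["ee_pos"])+R.as_matrix()[:,2]*.155
    print("shift cm",np.round(R.inv().apply(np.array(target)-p)*100,2),"grasp pt",np.round(p,4))
E
python3 - <<'E'
from h import *
snap("top","a.png");snap("side","b.png")
s=ctrl.state();print(s);R=Rn.from_quat(s["eef_rot"]).as_matrix();print(R.round(3))
E
```

```text
pics
{'time': 0.1, 'joints': array([-1.36721134,  0.33384547,  0.03985033,  1.46620431, -0.01336683,
        1.3432996 , -0.05847786]), 'qd': array([ 0.00031633, -0.00260824,  0.00043171, -0.00200066,  0.00159205,
        0.00167152, -0.00124237]), 'joint_torque': array([ 3.77109158e-03, -6.60024333e+01,  1.36988729e+00, -4.06474936e+01,
        1.70098501e-02,  8.98929778e-03, -1.94630445e-05]), 'ee_pos': array([0.1937693 , 0.62027308, 0.40389581]), 'eef_rot': array([ 1.50797273e-01,  9.88564427e-01, -7.44037742e-04, -5.06765106e-05]), 'contact_force': array([-0.87226497, -0.47086357,  0.59756325]), 'wrist_torque': array([ 0.03608152,  0.0091335 , -0.01639766]), 'grasp_force': 0.0, 'grip_width': 0.08535398523250773}
[[-0.955  0.298 -0.   ]
 [ 0.298  0.955 -0.001]
 [-0.    -0.001 -1.   ]]
```

View pics/a.png

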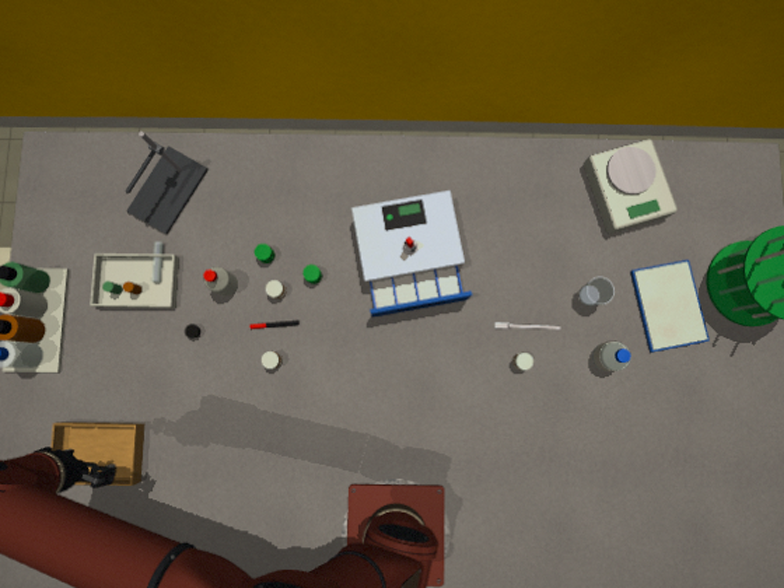

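View pics/b.png

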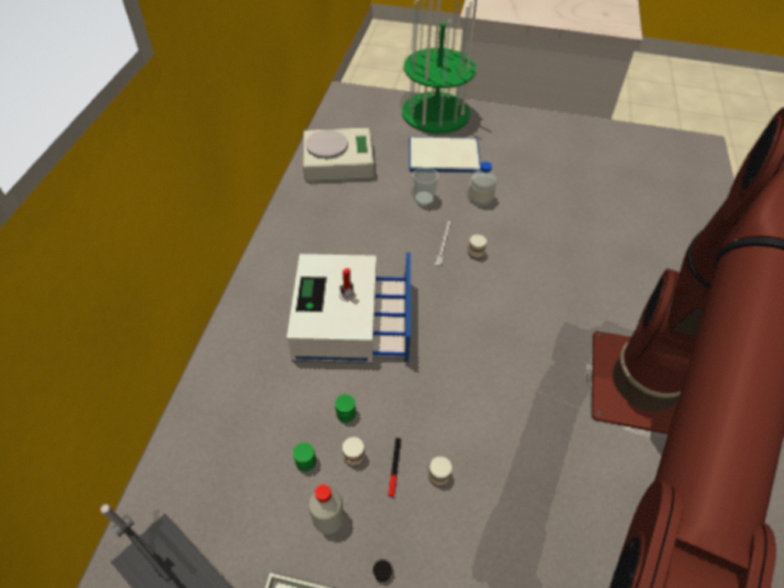

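Top view: white-capped jars at (274,289), (270,360), (524,362) in the 1.4x picture; green decoys at (263,253), (312,273); shaker with ajar drawer at (415,250). I'll crop in on the shaker.

```bash
python3 - <<'E'
from h import *
snap("top","c.png",(240,120,350,235),5)
for n,u,v in [("A",274,289),("B",270,360),("C",524,362)]: print(n,pix("top",u/1.4,v/1.4,.05).round(4))
for u,v in [(353,452),(440,470),(478,244)]: print("side",pix_s:=None) if 0 else print("side",pix("side",u/1.4,v/1.4-2,.05).round(4))
for n,u,v in [("green",263,253),("green",312,273),("stopper",193,331),("wash",216,278)]: print(n,pix("top",u/1.4,v/1.4,.05).round(3))
print("marker",pix("top",250/1.4,326/1.4,0).round(3),pix("top",298/1.4,323/1.4,0).round(3),"scoop",pix("top",496/1.4,325/1.4,0).round(3),pix("top",560/1.4,327/1.4,0).round(3))
E
```

```text
A [0.5795 0.3045 0.05  ]
B [0.4078 0.307  0.05  ]
C [ 0.4117 -0.3013  0.05  ]
side [0.5806 0.3109 0.05  ]
side [0.4102 0.31   0.05  ]
side [ 0.415  -0.2981  0.05  ]
green [0.668 0.335 0.05 ]
green [0.62  0.213 0.05 ]
stopper [0.474 0.496 0.05 ]
wash [0.605 0.447 0.05 ]
marker [0.492 0.371 0.   ] [0.502 0.251 0.   ] scoop [ 0.504 -0.243  0.   ] [ 0.501 -0.404  0.   ]
```

View pics/c.png

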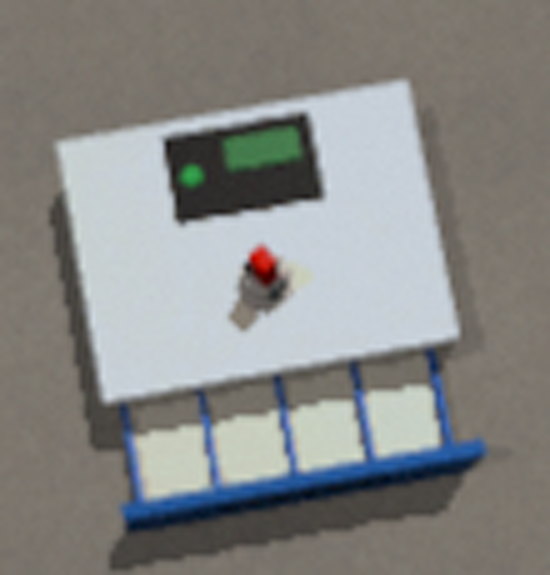

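Crop: hood corners (57,143), (408,82), (458,338), (103,403); panel top strip from (127,515) to (483,453); bolt (262,285), red lever end (262,262), with the hinge pointing roughly down-left/up-right.

```bash
cat >> h.py <<'E'
def fitsh():
    from scipy.optimize import least_squares
    L=[(-.0,.12),(.18,.12),(.18,-.12),(0,-.12)]
    px=[(103,403),(57,143),(408,82),(458,338)]
    W=np.array([pix("top",240+u/5,120+v/5,.095)[:2] for u,v in px]);L=np.array(L)
    f=lambda p:(p[:2]+L@np.array([[np.cos(p[2]),np.sin(p[2])],[-np.sin(p[2]),np.cos(p[2])]])-W).ravel()
    r=least_squares(f,[.6,0,0]);return r.x,r.fun
E
python3 - <<'E'
from h import *
p,res=fitsh();print(p,np.degrees(p[2]),res.round(4))
ex=np.array([np.cos(p[2]),np.sin(p[2])]);ey=np.array([-ex[1],ex[0]])
for u,v in [(127,515),(483,453)]:
    w=pix("top",240+u/5,120+v/5,.11)[:2]; d=w-p[:2];print("panel",w,d@ex,d@ey)
print("bolt",p[:2]+.06*ex, "lever px tip",pix("top",240+262/5,120+262/5,.183))
np.savez("sh.npz",p=p)
E
```

```text
[ 0.6187612  -0.03594181  0.19399445] 11.115063076060444 [-0.0001  0.0002  0.0003  0.0003  0.0007  0.0004 -0.0009 -0.0009]
panel [0.52018599 0.06365659] -0.07752556648856933 0.11673345780788455
panel [ 0.56406599 -0.16722056] -0.07897714693183025 -0.11827208344464707
bolt [ 0.67763572 -0.02437501] lever px tip [ 0.67224399 -0.02029182  0.183     ]
```

```bash
cat >> h.py <<'E'
def sh(x,y,z):
    p=np.load("sh.npz")["p"];c,s=np.cos(p[2]),np.sin(p[2])
    return np.array([p[0]+c*x-s*y,p[1]+s*x+c*y,z])
def yawerr(deg=None):
    R=Rn.from_quat(ctrl.state()["eef_rot"]).as_matrix();a=np.degrees(np.arctan2(R[1,1],R[0,1]))
    print("y-axis yaw",a.round(2), "tilt z",R[:,2].round(4))
E
python3 - <<'E'
from h import *
delta(sh(-.078,0,.2));yawerr()
E
```

```text
shift cm [-53.28 -53.66   4.97] grasp pt [0.1937 0.6201 0.249 ]
y-axis yaw 72.65 tilt z [-3.0e-04 -1.3e-03 -1.0e+00]
```

```bash
R='0 0 61.5 -53.3 -53.7 5 1'; python3 -m pendant '0 0 61.5 -53.3 -53.7 5 1;0 0 61.5 -53.3 -53.7 5 1;0 0 61.5 -53.3 -53.7 5 1;0 0 61.5 -53.3 -53.7 5 1;0 0 61.5 -53.3 -53.7 5 1;0 0 61.5 -53.3 -53.7 5 1;0 0 61.5 -53.3 -53.7 5 1;0 0 61.5 -53.3 -53.7 5 1;0 0 61.5 -53.3 -53.7 5 1;0 0 61.5 -53.3 -53.7 5 1;0 0 61.5 -53.3 -53.7 5 1;0 0 61.5 -53.3 -53.7 5 1'
python3 -c "
from h import *
delta(sh(-.078,0,.105));yawerr()"
```

```text
time: 1.65
ee_pos: [0.5391, -0.0455, 0.3554]
eef_rot: [0.635, 0.773, 0.0, 0.0]
contact_force: [1.3, 0.4, -0.1]
grip_width: 0.0853
grasp_force: 0.0
shift cm [-0.61  0.18  9.54] grasp pt [ 0.5393 -0.0454  0.2004]
y-axis yaw 11.2 tilt z [ 7.e-04  5.e-04 -1.e+00]
```

```bash
python3 -m pendant '0 0 0 -0.6 0.2 5 1;0 0 0 -0.6 0.2 9 1;0 0 0 -0.6 0.2 10 1;0 0 0 -0.6 0.2 10 0;0 0 0 -0.6 0.2 10 0;0 0 0 -0.6 0.2 10 0;0 0 0 -0.6 0.2 10 0;0 0 0 -0.6 0.2 10 0;0 0 0 -0.6 0.2 10 0;0 0 0 -0.6 0.2 10 0'
python3 -c "
from h import *
delta(sh(-.155,0,.10));yawerr();print(ctrl.state()['wrist_torque'])"
```

```text
time: 2.9
ee_pos: [0.5424, -0.0491, 0.2564]
eef_rot: [0.635, 0.773, 0.001, 0.001]
contact_force: [-0.2, 0.5, 6.4]
grip_width: 0.0089
grasp_force: 59.7
shift cm [-0.17 -7.79  0.12] grasp pt [ 0.5427 -0.049   0.1014]
y-axis yaw 11.17 tilt z [ 2.e-03  6.e-04 -1.e+00]
[0.17618585 0.13027052 0.00630774]
```

```bash
python3 -m pendant '0 0 0 0 -2 0 0;0 0 0 0 -4 0 0;0 0 0 0 -6 0 0;0 0 0 0 -7.3 0 0;0 0 0 0 -7.7 0 0;0 0 0 0 -8 0 0;0 0 0 0 -8.3 0 0;0 0 0 0 -8.3 0 0'
python3 -c "
from h import *
delta(sh(-.155,0,.10));yawerr()"
```

```text
time: 3.9
ee_pos: [0.4653, -0.0638, 0.2565]
eef_rot: [0.634, 0.773, 0.005, 0.007]
contact_force: [43.5, 4.0, -43.2]
grip_width: 0.0084
grasp_force: 58.8
shift cm [-0.16 -0.17  0.15] grasp pt [ 0.468  -0.0639  0.1016]
y-axis yaw 11.29 tilt z [ 0.0174 -0.0011 -0.9998]
```

Hit the stop: drawer fully out. Release and go above jar A.

```bash
python3 -m pendant '0 0 0 0 0.5 0 0;0 0 0 0 0.5 0 1;0 0 0 0 0.5 0 1;0 0 0 0 0.5 0 1;0 0 0 0 0.5 0 1;0 0 0 0 0.5 -5 1;0 0 0 0 0.5 -11 1;0 0 0 0 0.5 -12 1;0 0 0 0 0.5 -12 1'
python3 - <<'E'
from h import *
snap("top","d.png",(160,150,400,330),3.2)
for n,P in [("B",(.409,.308,.2)),("A",(.58,.307,.2)),("C",(.413,-.30,.2))]: print(n);delta(P)
for i in range(4): print(i,sh(-.09,(i-1.5)*.054,0),proj("top",sh(-.09,(i-1.5)*.054,.02)))
yawerr()
E
```

```text
time: 5.03
ee_pos: [0.4652, -0.0644, 0.3755]
eef_rot: [0.635, 0.773, 0.001, 0.0]
contact_force: [0.8, -0.1, -0.7]
grip_width: 0.085
grasp_force: 0.0
B
shift cm [37.6   1.73  1.96] grasp pt [ 0.4648 -0.0642  0.2195]
A
shift cm [34.19 18.49  1.95] grasp pt [ 0.4648 -0.0642  0.2195]
C
shift cm [-22.13  -9.64   1.94] grasp pt [ 0.4648 -0.0642  0.2195]
0 [ 0.5460646  -0.13277261  0.        ] [[323.29826223 219.04105791]]
1 [ 0.53565448 -0.07978554  0.        ] [[307.98241449 221.81340105]]
2 [ 0.52524436 -0.02679847  0.        ] [[292.63074361 224.59100868]]
3 [0.51483424 0.0261886  0.        ] [[277.24677157 227.37323657]]
y-axis yaw 11.16 tilt z [-8.e-04  3.e-04 -1.e+00]
```

View pics/d.png

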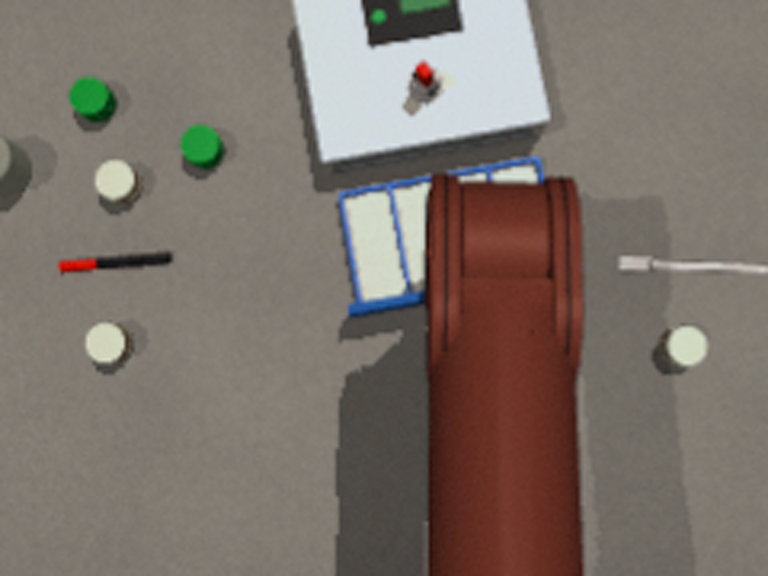

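Drawer is out, bays exposed; jars unmoved: B at (105,343), A at (116,181), C at (687,346). Fetch B.

```bash
python3 -m pendant '0 0 0 37.6 1.7 0 1;0 0 0 37.6 1.7 0 1;0 0 0 37.6 1.7 0 1;0 0 0 37.6 1.7 0 1;0 0 0 37.6 1.7 0 1;0 0 0 37.6 1.7 0 1;0 0 0 37.6 1.7 0 1;0 0 0 37.6 1.7 0 1;0 0 0 37.6 1.7 6 1;0 0 0 37.6 1.7 12 1;0 0 0 37.6 1.7 12 1'
python3 - <<'E'
from h import *
delta((.409,.308,.033));yawerr()
snap("side","e.png",(230,250,400,400),4)
E
```

```text
time: 6.45
ee_pos: [0.4081, 0.3049, 0.2514]
eef_rot: [0.636, 0.772, -0.005, -0.0]
contact_force: [-0.7, -0.4, 1.0]
grip_width: 0.0852
grasp_force: 0.0
shift cm [0.41 0.31 6.34] grasp pt [0.4071 0.3038 0.0964]
y-axis yaw 11.0 tilt z [-0.006  -0.0071 -1.    ]
```

View pics/e.png

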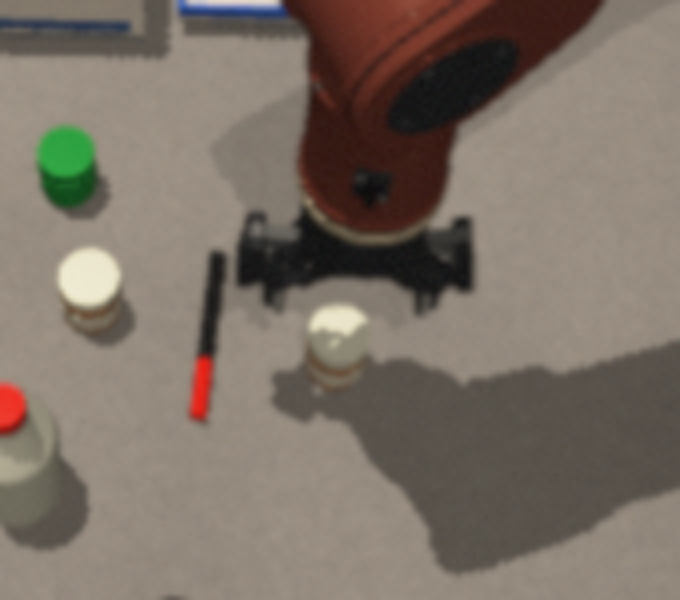

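Fingers are over jar B (338,335), straddling it, clear of the marker. Descend and grip.

```bash
python3 -m pendant '0 0 0 0.2 0.2 4 1;0 0 0 0.2 0.2 6.2 1;0 0 0 0.2 0.2 6.2 1;0 0 0 0.2 0.2 6.2 0;0 0 0 0.2 0.2 6.2 0;0 0 0 0.2 0.2 6.2 0;0 0 0 0.2 0.2 6.2 0;0 0 0 0.2 0.2 6.2 0;0 0 0 0.2 0.2 2 0;0 0 0 0.2 0.2 -4 0;0 0 0 0.2 0.2 -10 0;0 0 0 0.2 0.2 -10 0'
python3 - <<'E'
from h import *
delta(sh(-.09,.027,.1967));yawerr()
E
```

```text
time: 8.0
ee_pos: [0.412, 0.3107, 0.3606]
eef_rot: [0.635, 0.772, 0.005, 0.0]
contact_force: [-0.2, 0.2, -1.4]
grip_width: 0.0405
grasp_force: 60.9
shift cm [-35.4    4.48   0.72] grasp pt [0.4129 0.3118 0.2056]
y-axis yaw 11.13 tilt z [ 0.0059  0.0071 -1.    ]
```

```bash
python3 -m pendant '0 0 0 -35.4 4.5 0 0;0 0 0 -35.4 4.5 0 0;0 0 0 -35.4 4.5 0 0;0 0 0 -35.4 4.5 0 0;0 0 0 -35.4 4.5 0 0;0 0 0 -35.4 4.5 0 0;0 0 0 -35.4 4.5 0 0;0 0 0 -35.4 4.5 0 0;0 0 0 -35.4 4.5 0 0'
python3 - <<'E'
from h import *
delta(sh(-.09,.027,.055));yawerr()
E
```

```text
time: 9.12
ee_pos: [0.5231, -0.027, 0.3549]
eef_rot: [0.634, 0.773, -0.0, -0.0]
contact_force: [0.2, 1.5, -0.2]
grip_width: 0.0403
grasp_force: 60.9
shift cm [-0.03  0.23 14.49] grasp pt [ 0.523  -0.027   0.1999]
y-axis yaw 11.27 tilt z [-7.e-04  3.e-04 -1.e+00]
```

```bash
python3 -m pendant '0 0 0 0 0.2 6 0;0 0 0 0 0.2 11 0;0 0 0 0 0.2 13.5 0;0 0 0 0 0.2 14.4 0;0 0 0 0 0.2 14.4 0;0 0 0 0 0.2 14.4 0.7;0 0 0 0 0.2 14.4 0.7;0 0 0 0 0.2 14.4 0.7;0 0 0 0 0.2 10 0.7;0 0 0 0 0.2 4 1;0 0 0 0 0.2 0 1;0 0 0 0 0.2 0 1'
python3 - <<'E'
from h import *
delta((.582,.307,.2));delta((.582,.307,.033));yawerr()
snap("side","f.png",(170,120,420,300),3.2)
E
```

```text
time: 10.62
ee_pos: [0.5262, -0.0271, 0.3585]
eef_rot: [0.634, 0.773, 0.003, 0.002]
contact_force: [0.1, 1.0, -0.1]
grip_width: 0.0856
grasp_force: 0.0
shift cm [31.66 11.9   0.46] grasp pt [ 0.5272 -0.0268  0.2035]
shift cm [31.65 11.8  17.16] grasp pt [ 0.5272 -0.0268  0.2035]
y-axis yaw 11.27 tilt z [ 0.0058  0.0022 -1.    ]
```

View pics/f.png

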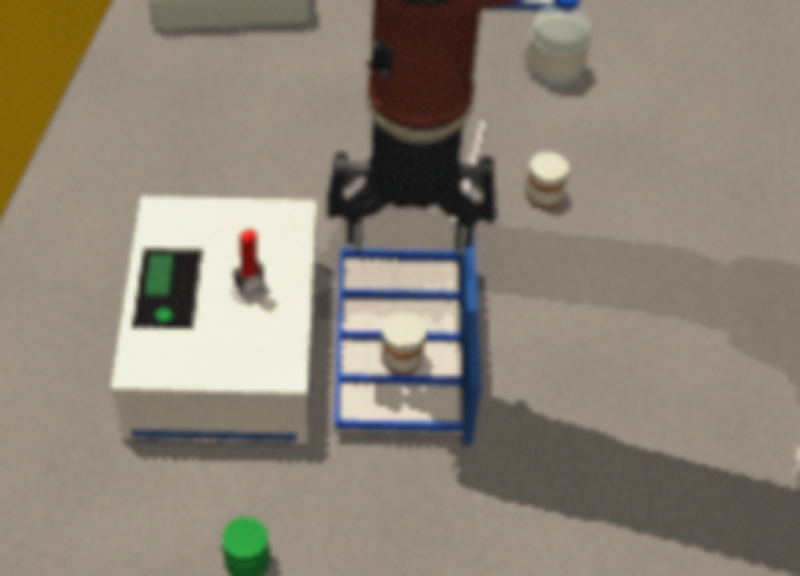

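Jar stands upright in bay 2 (403,340). Go above jar A and verify its position by blob.

```bash
cat >> h.py <<'E'
def caps(name="top"):
    f,K=cam(name);im=f["frame"];np.savez("cal_%s.npz"%name,K=K,D=np.array(f["D"]),R=f["R"],t=f["t"])
    g=cv2.cvtColor(im,cv2.COLOR_RGB2HSV);m=((g[...,2]>185)&(g[...,1]<60)).astype(np.uint8)
    n,_,st,c=cv2.connectedComponentsWithStats(m)
    for i in range(1,n):
        if 40<st[i,4]<400:
            w=pix(name,*c[i],.05)
            if .3<w[0]<.8 and abs(w[1])<.6: print("cap?",st[i,4],c[i].round(1),w.round(4))
E
python3 -m pendant '0 0 0 31.6 11.7 0 1;0 0 0 31.6 11.7 0 1;0 0 0 31.6 11.7 0 1;0 0 0 31.6 11.7 0 1;0 0 0 31.6 11.7 0 1;0 0 0 31.6 11.7 0 1;0 0 0 31.6 11.7 0 1;0 0 0 31.6 11.7 0 1;0 0 0 31.6 11.7 0 1'
python3 - <<'E'
from h import *
delta((.581,.307,.034));yawerr()
print("top");caps();print("side");caps("side")
E
```

```text
time: 11.8
ee_pos: [0.5792, 0.303, 0.3551]
eef_rot: [0.636, 0.772, -0.0, 0.0]
contact_force: [-0.4, -0.2, 0.5]
grip_width: 0.0854
grasp_force: 0.0
shift cm [ 0.37  0.27 16.61] grasp pt [0.5791 0.303  0.2001]
y-axis yaw 11.04 tilt z [-3.e-04 -5.e-04 -1.e+00]
top
cap? 101 [195.4 205.5] [0.5826 0.3056 0.05  ]
cap? 270 [291.3 217.3] [ 0.5469 -0.0214  0.05  ]
cap? 110 [294.8 235.3] [ 0.4861 -0.0339  0.05  ]
cap? 58 [381.6 232.8] [ 0.4988 -0.3272  0.05  ]
cap? 108 [374.4 257.6] [ 0.415  -0.3018  0.05  ]
side
cap? 234 [301.2 220. ] [ 0.5144 -0.058   0.05  ]
cap? 123 [282.9 231.7] [5.62e-01 5.00e-04 5.00e-02]
cap? 95 [307.9 231.7] [ 0.4855 -0.0172  0.05  ]
cap? 370 [294.3 245.3] [0.5171 0.0431 0.05  ]
cap? 175 [251.7 318.2] [0.5838 0.3037 0.05  ]
cap? 45 [224.7 361.6] [0.6209 0.4348 0.05  ]
cap? 115 [208.5 414.6] [0.6217 0.5663 0.05  ]
```

Jar A is at about (0.582, 0.305): descend and grip.

```bash
python3 -m pendant '0 0 0 0.2 0.2 6 1;0 0 0 0.2 0.2 12 1;0 0 0 0.2 0.2 16.5 1;0 0 0 0.2 0.2 16.5 1;0 0 0 0.2 0.2 16.5 0;0 0 0 0.2 0.2 16.5 0;0 0 0 0.2 0.2 16.5 0;0 0 0 0.2 0.2 16.5 0;0 0 0 0.2 0.2 16.5 0;0 0 0 0.2 0.2 11 0;0 0 0 0.2 0.2 5 0;0 0 0 0.2 0.2 0 0'
python3 - <<'E'
from h import *
delta(sh(-.09,.081,.2));yawerr()
E
```

```text
time: 13.4
ee_pos: [0.5807, 0.3067, 0.3589]
eef_rot: [0.635, 0.772, 0.001, 0.0]
contact_force: [0.8, 0.4, -1.4]
grip_width: 0.0406
grasp_force: 61.0
shift cm [-26.27 -11.92   0.33] grasp pt [0.581  0.3069 0.2039]
y-axis yaw 11.13 tilt z [ 0.0022  0.0017 -1.    ]
```

```bash
python3 -m pendant '0 0 0 -26.3 -11.9 0 0;0 0 0 -26.3 -11.9 0 0;0 0 0 -26.3 -11.9 0 0;0 0 0 -26.3 -11.9 0 0;0 0 0 -26.3 -11.9 0 0;0 0 0 -26.3 -11.9 0 0;0 0 0 -26.3 -11.9 0 0;0 0 0 -26.3 -11.9 0 0'
python3 - <<'E'
from h import *
delta(sh(-.09,.081,.055));yawerr()
E
```

```text
time: 14.4
ee_pos: [0.5149, 0.0271, 0.3555]
eef_rot: [0.634, 0.773, 0.0, 0.0]
contact_force: [-0.4, 0.3, -0.3]
grip_width: 0.0403
grasp_force: 61.1
shift cm [-0.09 -0.04 14.55] grasp pt [0.515  0.0272 0.2005]
y-axis yaw 11.26 tilt z [ 3.e-04  1.e-04 -1.e+00]
```

```bash
python3 -m pendant '0 0 0 -0.1 0 6 0;0 0 0 -0.1 0 11 0;0 0 0 -0.1 0 13.5 0;0 0 0 -0.1 0 14.5 0;0 0 0 -0.1 0 14.5 0;0 0 0 -0.1 0 14.5 0.7;0 0 0 -0.1 0 14.5 0.7;0 0 0 -0.1 0 14.5 0.7;0 0 0 -0.1 0 10 0.7;0 0 0 -0.1 0 4 1;0 0 0 -0.1 0 0 1;0 0 0 -0.1 0 0 1'
python3 - <<'E'
from h import *
delta((.413,-.3,.2));yawerr();caps()
E
```

```text
time: 15.9
ee_pos: [0.5161, 0.0257, 0.3585]
eef_rot: [0.634, 0.773, 0.003, 0.001]
contact_force: [-0.2, -0.1, -1.2]
grip_width: 0.0854
grasp_force: 0.0
shift cm [-29.95 -16.56   0.23] grasp pt [0.517  0.026  0.2035]
y-axis yaw 11.24 tilt z [ 0.0056  0.0021 -1.    ]
cap? 378 [322.7 218.3] [ 0.5453 -0.1279  0.05  ]
cap? 385 [307.3 220.8] [ 0.5359 -0.0757  0.05  ]
cap? 53 [381.4 232.8] [ 0.4988 -0.3265  0.05  ]
cap? 105 [374.4 257.6] [ 0.4148 -0.3017  0.05  ]
```

```bash
python3 -m pendant '0 0 0 -30 -16.5 0 1;0 0 0 -30 -16.5 0 1;0 0 0 -30 -16.5 0 1;0 0 0 -30 -16.5 0 1;0 0 0 -30 -16.5 0 1;0 0 0 -30 -16.5 0 1;0 0 0 -30 -16.5 0 1;0 0 0 -30 -16.5 0 1;0 0 0 -30 -16.5 0 1;0 0 0 -30 -16.5 0 1'
python3 - <<'E'
from h import *
delta((.414,-.30,.034));yawerr()
caps()
E
```

```text
time: 17.2
ee_pos: [0.4115, -0.3004, 0.3552]
eef_rot: [0.634, 0.773, 0.0, -0.0]
contact_force: [-0.4, 1.2, -0.3]
grip_width: 0.0855
grasp_force: 0.0
shift cm [-0.02  0.25 16.62] grasp pt [ 0.4115 -0.3004  0.2002]
y-axis yaw 11.26 tilt z [-0.e+00  3.e-04 -1.e+00]
cap? 262 [291.5 217.3] [ 0.5471 -0.0219  0.05  ]
cap? 260 [275.8 220.2] [0.5364 0.0312 0.05  ]
cap? 109 [294.8 235.3] [ 0.4859 -0.0337  0.05  ]
cap? 111 [279.4 238.1] [0.4759 0.0181 0.05  ]
cap? 106 [374.4 257.6] [ 0.415  -0.3018  0.05  ]
```

```bash
python3 -m pendant '0 0 0 0 0.2 6 1;0 0 0 0 0.2 12 1;0 0 0 0 0.2 16.5 1;0 0 0 0 0.2 16.5 1;0 0 0 0 0.2 16.5 0;0 0 0 0 0.2 16.5 0;0 0 0 0 0.2 16.5 0;0 0 0 0 0.2 16.5 0;0 0 0 0 0.2 16.5 0;0 0 0 0 0.2 11 0;0 0 0 0 0.2 5 0;0 0 0 0 0.2 0 0'
python3 - <<'E'
from h import *
delta(sh(-.09,-.027,.2));yawerr()
E
```

```text
time: 18.75
ee_pos: [0.4127, -0.3014, 0.358]
eef_rot: [0.635, 0.772, 0.001, 0.001]
contact_force: [1.0, 0.8, -0.1]
grip_width: 0.0404
grasp_force: 60.9
shift cm [19.39 16.3   0.32] grasp pt [ 0.413  -0.3014  0.203 ]
y-axis yaw 11.11 tilt z [ 1.9e-03  1.0e-04 -1.0e+00]
```

```bash
python3 -m pendant '0 0 0 14 16.3 0 0;0 0 0 14 16.3 0 0;0 0 0 14 16.3 0 0;0 0 0 14 16.3 0 0;0 0 0 14 16.3 0 0;0 0 0 14 16.3 0 0;0 0 0 14 16.3 0 0'
python3 - <<'E'
from h import *
delta(sh(-.09,-.081,.055));yawerr()
E
```

```text
time: 19.62
ee_pos: [0.5451, -0.1336, 0.3557]
eef_rot: [0.636, 0.772, 0.0, 0.0]
contact_force: [0.0, -1.2, -1.1]
grip_width: 0.0405
grasp_force: 61.0
shift cm [ 0.06  0.1  14.57] grasp pt [ 0.5451 -0.1336  0.2007]
y-axis yaw 11.01 tilt z [ 5.e-04  2.e-04 -1.e+00]
```

```bash
python3 -m pendant '0 0 0 0 0.1 6 0;0 0 0 0 0.1 11 0;0 0 0 0 0.1 13.5 0;0 0 0 0 0.1 14.5 0;0 0 0 0 0.1 14.5 0;0 0 0 0 0.1 14.5 0.7;0 0 0 0 0.1 14.5 0.7;0 0 0 0 0.1 14.5 0.7;0 0 0 0 0.1 10 0.7;0 0 0 0 0.1 4 1;0 0 0 0 0.1 0 1;0 0 0 0 0.1 0 1'
python3 - <<'E'
from h import *
delta(sh(-.187,0,.2));yawerr();caps()
E
```

```text
time: 21.12
ee_pos: [0.5472, -0.1335, 0.3587]
eef_rot: [0.636, 0.772, 0.002, 0.002]
contact_force: [0.1, -0.4, -0.0]
grip_width: 0.0853
grasp_force: 0.0
shift cm [ 8.19 -9.9   0.31] grasp pt [ 0.5481 -0.1334  0.2037]
y-axis yaw 11.06 tilt z [ 6.e-03  7.e-04 -1.e+00]
cap? 212 [304.6 214.6] [ 0.5567 -0.0664  0.05  ]
cap? 262 [291.5 217.3] [ 0.5471 -0.0219  0.05  ]
cap? 266 [275.8 220.2] [0.5362 0.0311 0.05  ]
cap? 81 [293.5 235. ] [ 0.4871 -0.0295  0.05  ]
cap? 111 [279.3 238.2] [0.4756 0.0183 0.05  ]
cap? 41 [385.4 232.9] [ 0.4985 -0.34    0.05  ]
```

```bash
python3 -m pendant '0 0 0 8.2 -9.7 0 0;0 0 0 8.2 -9.7 0 0;0 0 0 8.2 -9.7 0 0;0 0 0 8.2 -9.7 0 0;0 0 0 8.2 -9.7 0 0;0 0 0 8.2 -9.7 0 0'
python3 - <<'E'
from h import *
delta(sh(-.187,0,.09));yawerr();snap("side","g.png",(170,120,420,300),3.2)
E
```

```text
time: 21.92
ee_pos: [0.4363, -0.0708, 0.3551]
eef_rot: [0.636, 0.772, -0.001, 0.0]
contact_force: [0.9, -0.2, 0.7]
grip_width: -0.0001
grasp_force: 0.0
shift cm [-0.06 -0.1  11.01] grasp pt [ 0.4362 -0.071   0.2001]
y-axis yaw 11.06 tilt z [-6.0e-04 -1.6e-03 -1.0e+00]
```

View pics/g.png

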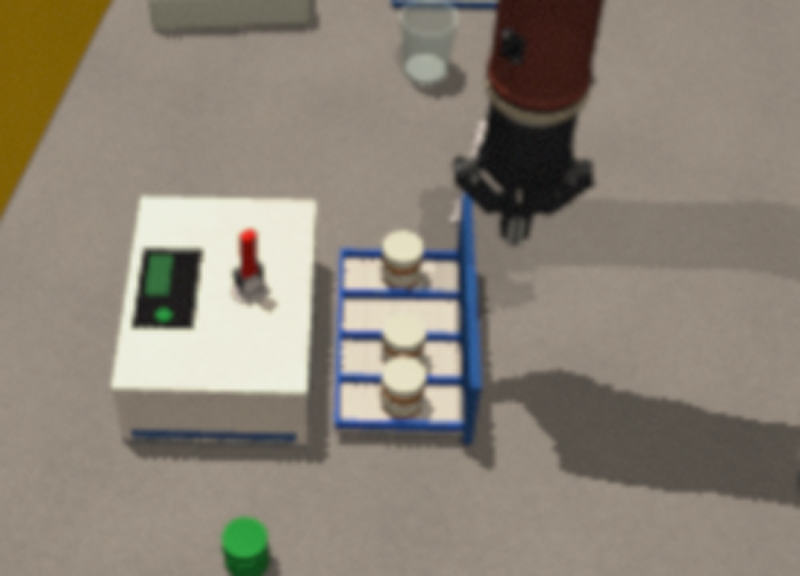

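All three jars are upright in bays 0, 2, 3. Push with the closed fingertips, offset to −y so the knuckles stay clear of the lever.

```bash
python3 -m pendant '0 0 0 -6 -0.2 0 0;0 0 0 -6 -0.2 5 0;0 0 0 -6 -0.2 9.8 0;0 0 0 -6 -0.2 9.8 0;0 0 0 -6 2 9.8 0;0 0 0 -6 3 9.8 0'
python3 - <<'E'
from h import *
delta(sh(-.025,-.06,.10));yawerr()
E
```

```text
time: 22.72
ee_pos: [0.4779, -0.1233, 0.2592]
eef_rot: [0.635, 0.772, 0.001, 0.0]
contact_force: [-2.2, 0.5, 2.1]
grip_width: 0.0002
grasp_force: 1.3
shift cm [-0.15 12.98  0.44] grasp pt [ 0.4782 -0.1232  0.1042]
y-axis yaw 11.16 tilt z [ 1.3e-03  3.0e-04 -1.0e+00]
```

```bash
python3 -m pendant '0 0 0 0 1 0 0;0 0 0 0 2.2 0 0;0 0 0 0 3.4 0 0;0 0 0 0 4.6 0 0;0 0 0 0 5.8 0 0;0 0 0 0 7 0 0;0 0 0 0 8.2 0 0;0 0 0 0 9.4 0 0;0 0 0 0 10.5 0 0;0 0 0 0 11.3 0 0;0 0 0 0 11.9 0 0;0 0 0 0 12.3 0 0'
python3 - <<'E'
from h import *
delta(sh(-.025,-.06,.10));yawerr()
E
```

```text
time: 24.22
ee_pos: [0.5977, -0.0993, 0.2572]
eef_rot: [0.635, 0.772, -0.0, -0.0]
contact_force: [-2.8, 1.5, -0.2]
grip_width: -0.0002
grasp_force: 1.1
shift cm [-0.19  0.79  0.21] grasp pt [ 0.5977 -0.0993  0.1022]
y-axis yaw 11.15 tilt z [-3.e-04  2.e-04 -1.e+00]
```

```bash
python3 -m pendant '0 0 0 0 0.5 0 0;0 0 0 0 0.8 0 0;0 0 0 0 1.1 0 0;0 0 0 0 1.4 0 0;0 0 0 0 1.6 0 0;0 0 0 0 1.6 0 0'
python3 - <<'E'
from h import *
delta(sh(-.025,-.06,.10));yawerr()
E
```

```text
time: 24.98
ee_pos: [0.6104, -0.0974, 0.257]
eef_rot: [0.636, 0.772, -0.002, -0.004]
contact_force: [-24.6, 3.1, 15.8]
grip_width: -0.0003
grasp_force: 11.6
shift cm [-0.18 -0.37  0.2 ] grasp pt [ 0.6091 -0.0972  0.102 ]
y-axis yaw 11.05 tilt z [-0.0084  0.0017 -1.    ]
```

Drawer hit its stop. Retreat and look at the lever.

```bash
python3 -m pendant '0 0 0 0 0 0 0;0 0 0 0 -2 0 0;0 0 0 0 -2 -6 0;0 0 0 0 -2 -12 0;0 0 0 -6 -2 -15 1;0 0 0 -12 -2 -15 1;0 0 0 -18 -2 -15 1;0 0 0 -18 -2 -15 1'
python3 - <<'E'
from h import *
snap("top","h1.png",(270,145,320,195),8);snap("side","h2.png",(220,160,300,240),8)
a=cv2.imread("pics/h1.png");b=cv2.imread("pics/h2.png");b=cv2.resize(b,(400,400))
cv2.imwrite("pics/h.png",np.hstack([a,b]))
c=sh(.06,0,0)
for z in (.095,.121,.185): 
  q=np.array([c[0],c[1],z]);print(z,(proj("top",q)-[270,145])*8,(proj("side",q)-[220,160])*5)
E
```

```text
time: 25.98
ee_pos: [0.6262, -0.2843, 0.4076]
eef_rot: [0.639, 0.769, -0.002, 0.001]
contact_force: [-1.0, 0.4, 0.1]
grip_width: 0.0723
grasp_force: 0.0
0.095 [[183.88986835 253.79701582]] [[142.84519545 251.41234946]]
0.121 [[185.56706791 240.25744075]] [[140.98008896 224.85802529]]
0.185 [[189.97867023 204.64215115]] [[136.14542172 155.87848961]]
```

View pics/h.png

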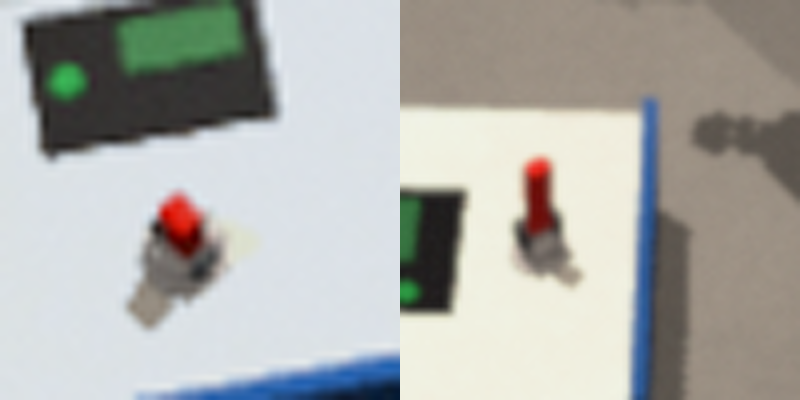

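Left (top): lever tip at (180,208), clevis cheeks at (165,240) and (205,265), lug pointing down-left to (148,303). Right (side): drawer is shut and the lever upright, tip at about (138,168).

```bash
python3 - <<'E'
from h import *
P=lambda u,v,z: pix("top",270+u/8,145+v/8,z)
a=P(165,240,.121)-P(205,265,.121);print("pin az",np.degrees(np.arctan2(a[1],a[0])))
a=P(148,304,.1)-P(180,262,.1);print("lug az",np.degrees(np.arctan2(a[1],a[0])))
t=P(180,208,.185);print("tip top",t,"tip side",pix("side",220+138/5,160+167/5,.185),"bolt",sh(.06,0,.17),"mid cheeks",P(185,252,.121))
delta(((t[0]+sh(.06,0,0)[0])/2,(t[1]+sh(.06,0,0)[1])/2,.225));yawerr();print(ctrl.state()["joints"].round(2))
E
```

```text
pin az 58.26579695949397
lug az 143.94690162173518
tip top [ 0.67624272 -0.02050872  0.185     ] tip side [ 0.67430284 -0.01617902  0.185     ] bolt [ 0.67763572 -0.02437501  0.17      ] mid cheeks [ 0.67274523 -0.02419686  0.121     ]
shift cm [24.2   9.66  2.72] grasp pt [ 0.6283 -0.2784  0.2523]
y-axis yaw 11.01 tilt z [ 5.e-04 -9.e-04 -1.e+00]
[-0.3   0.57  1.01  1.39 -0.48  1.43  0.89]
```

```bash
python3 -m pendant '0 0 -46 24.2 9.7 2 1;0 0 -46 24.2 9.7 2 1;0 0 -46 24.2 9.7 2 1;0 0 -46 24.2 9.7 2 1;0 0 -46 24.2 9.7 2 1;0 0 -46 24.2 9.7 2 1;0 0 -46 24.2 9.7 2 1;0 0 -46 24.2 9.7 2 1'
python3 - <<'E'
from h import *
delta((.677,-.0222,.165));yawerr();print(ctrl.state()["joints"].round(2))
E
```

```text
time: 27.08
ee_pos: [0.6765, -0.0225, 0.3876]
eef_rot: [0.284, 0.959, -0.0, 0.0]
contact_force: [-0.5, -0.5, -0.2]
grip_width: 0.0858
grasp_force: 0.0
shift cm [-0.01  0.06  6.76] grasp pt [ 0.6765 -0.0226  0.2326]
y-axis yaw 56.95 tilt z [ 4.e-04 -5.e-04 -1.e+00]
[-0.6   0.5   0.82  1.45 -0.36  1.36  1.23]
```

```bash
python3 -m pendant '0 0 0 0 0 4 1;0 0 0 0 0 6.7 1;0 0 0 0 0 6.7 1;0 0 0 0 0 6.7 0;0 0 0 0 0 6.7 0;0 0 0 0 0 6.7 0;0 0 0 0 0 6.7 0;0 0 0 0 0 6.7 0;0 0 0 0 0 6.7 0'
python3 - <<'E'
from h import *
delta((.677,-.0222,.165));yawerr();print(ctrl.state()["wrist_torque"].round(2))
E
```

```text
time: 28.2
ee_pos: [0.6767, -0.0212, 0.321]
eef_rot: [0.283, 0.959, -0.0, 0.0]
contact_force: [-2.6, -1.3, 5.8]
grip_width: 0.0166
grasp_force: 58.5
shift cm [-0.07 -0.07  0.1 ] grasp pt [ 0.6768 -0.0212  0.166 ]
y-axis yaw 57.12 tilt z [ 3.e-04 -4.e-04 -1.e+00]
[-0.48  0.73 -0.1 ]
```

Gripped squarely (16.6 mm). Turn.

```bash
python3 -m pendant '0 0 10 0 0 0.03 0;0 0 20 0 0 0.06 0;0 0 30 0 0 0.08 0;0 0 40 0 0 0.11 0;0 0 50 0 0 0.14 0;0 0 60 0 0 0.17 0;0 0 70 0 0 0.2 0;0 0 80 0 0 0.22 0;0 0 90 0 0 0.25 0;0 0 90 0 0 0.25 0'
python3 - <<'E'
from h import *
delta((.677,-.0222,.165));yawerr();s=ctrl.state();print(s["wrist_torque"].round(2),s["joints"].round(2))
E
```

```text
time: 29.45
ee_pos: [0.6794, -0.0201, 0.319]
eef_rot: [0.878, 0.478, 0.003, 0.003]
contact_force: [15.9, -1.3, -2.8]
grip_width: 0.0158
grasp_force: 61.8
shift cm [-0.36 -0.22 -0.1 ] grasp pt [ 0.6808 -0.0204  0.164 ]
y-axis yaw -32.92 tilt z [ 0.0091 -0.0022 -1.    ]
[-0.21 -3.74 -0.  ] [-0.77  0.7   1.13  1.53 -0.65  1.31 -0.14]
```

```bash
python3 -m pendant '0 0 0 0 0.2 0 0;0 0 0 0 0.2 0 0.5;0 0 0 0 0.2 0 0.5;0 0 0 0 0.2 0 0.5;0 0 0 0 0.2 0 0.5'
python3 - <<'E'
from h import *
delta((.679,-.0231,.163));yawerr();s=ctrl.state();print(s["contact_force"].round(2),s["grip_width"])
E
```

```text
time: 30.08
ee_pos: [0.6783, -0.0217, 0.3177]
eef_rot: [0.878, 0.478, -0.0, -0.0]
contact_force: [-0.3, 0.4, -0.3]
grip_width: 0.0427
grasp_force: 0.0
shift cm [-0.08  0.14 -0.03] grasp pt [ 0.6783 -0.0217  0.1627]
y-axis yaw -32.85 tilt z [-3.e-04  1.e-04 -1.e+00]
[-0.26  0.4  -0.25] 0.0427061862692683
```

```bash
python3 -m pendant '0 0 0 -0.1 0.15 0 0.5;0 0 0 -0.1 0.15 0 0;0 0 0 -0.1 0.15 0 0;0 0 0 -0.1 0.15 0 0;0 0 0 -0.1 0.15 0 0;0 0 10 -0.1 0.15 0.03 0;0 0 20 -0.1 0.15 0.06 0;0 0 30 -0.1 0.15 0.08 0;0 0 40 -0.1 0.15 0.11 0;0 0 50 -0.1 0.15 0.14 0;0 0 60 -0.1 0.15 0.17 0;0 0 60 -0.1 0.15 0.17 0'
python3 - <<'E'
from h import *
delta((.679,-.0231,.161));yawerr();s=ctrl.state();print(s["wrist_torque"].round(2),s["joints"].round(2))
E
```

```text
time: 31.58
ee_pos: [0.6793, -0.0236, 0.3164]
eef_rot: [1.0, -0.024, 0.0, 0.0]
contact_force: [1.7, -1.8, 4.0]
grip_width: 0.0157
grasp_force: 62.5
shift cm [-0.04 -0.06  0.04] grasp pt [ 0.6794 -0.0237  0.1614]
y-axis yaw -92.8 tilt z [ 5.e-04 -1.e-03 -1.e+00]
[-0.37 -0.41 -0.1 ] [-0.82  0.84  1.31  1.53 -0.82  1.41 -1.07]
```

```bash
python3 -m pendant '0 0 10 0 0 0.03 0;0 0 20 0 0 0.06 0;0 0 30 0 0 0.08 0;0 0 40 0 0 0.11 0;0 0 50 0 0 0.14 0;0 0 60 0 0 0.17 0;0 0 60 0 0 0.17 0'
python3 - <<'E'
from h import *
delta((.679,-.0231,.160));yawerr();s=ctrl.state();print(s["wrist_torque"].round(2),s["joints"].round(2))
E
```

```text
time: 32.45
ee_pos: [0.6792, -0.0236, 0.3147]
eef_rot: [0.854, -0.52, 0.0, -0.0]
contact_force: [1.8, -1.6, 4.4]
grip_width: 0.0157
grasp_force: 62.5
shift cm [-0.06  0.   -0.03] grasp pt [ 0.6793 -0.0236  0.1597]
y-axis yaw -152.6 tilt z [ 5.e-04 -2.e-04 -1.e+00]
[-0.39 -0.44 -0.11] [-0.83  0.88  1.36  1.54 -0.87  1.43 -2.09]
```

```bash
python3 -m pendant '0 0 0 0 0 0 1;0 0 0 0 0 0 1;0 0 0 0 0 0 1;0 0 0 0 0 0 1;0 0 -10 0 0 0 1;0 0 -20 0 0 0 1;0 0 -30 0 0 0 1;0 0 -40 0 0 0 1;0 0 -50 0 0 0 1;0 0 -60 0 0 0 1;0 0 -70 0 0 0 1;0 0 -80 0 0 0 1' | tail -3
python3 -m pendant '0 0 -10 0 0 0 1;0 0 -20 0 0 0 1;0 0 -30 0 0 0 1;0 0 -40 0 0 0 1;0 0 -50 0 0 0 1;0 0 -60 0 0 0 1;0 0 -70 0 0 0 1;0 0 -80 0 0 0 1;0 0 -90 0 0 0 1;0 0 -100 0 0 0 1;0 0 -100 0 0 0 1'|tail -3
python3 - <<'E'
from h import *
delta((.679,-.0231,.160));yawerr();s=ctrl.state();print(s["wrist_torque"].round(2),s["joints"].round(2))
snap("side","i.png",(220,130,330,240),5)
E
```

```text
contact_force: [-0.1, -0.6, -0.3]
grip_width: 0.0855
grasp_force: 0.0
contact_force: [0.1, -0.9, 0.6]
grip_width: 0.0859
grasp_force: 0.0
shift cm [ 0.05  0.02 -0.05] grasp pt [ 0.6791 -0.0237  0.1595]
y-axis yaw 27.09 tilt z [ 1.e-04  4.e-04 -1.e+00]
[-0.    0.01  0.  ] [-0.54  0.53  0.71  1.52 -0.36  1.22  0.7 ]
```

View pics/i.png

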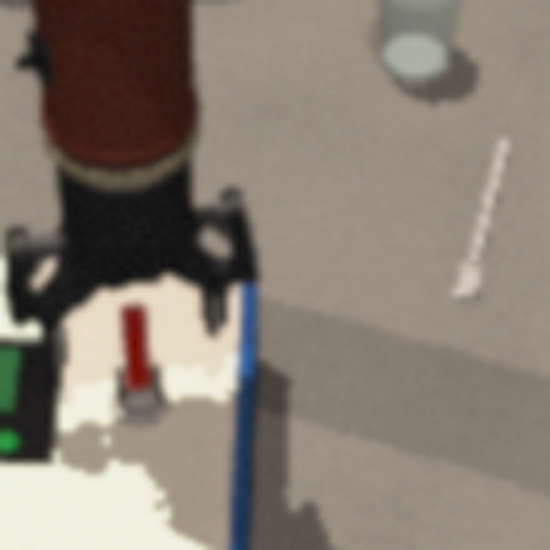

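Lever upright between the open fingers (135,345). Grip again and turn 30° to see whether the stop is there.

```bash
python3 -m pendant '0 0 0 0 0 0 0;0 0 0 0 0 0 0;0 0 0 0 0 0 0;0 0 0 0 0 0 0;0 0 0 0 0 0 0;0 0 0 0 0 0 0;0 0 10 0 0 0.03 0;0 0 20 0 0 0.06 0;0 0 30 0 0 0.08 0;0 0 30 0 0 0.08 0'
python3 - <<'E'
from h import *
delta((.679,-.0231,.160));yawerr();s=ctrl.state();print(s["wrist_torque"].round(2),s["joints"].round(2))
E
```

```text
time: 36.62
ee_pos: [0.6793, -0.0232, 0.3137]
eef_rot: [0.724, 0.69, -0.0, 0.0]
contact_force: [-0.6, 1.1, 1.8]
grip_width: 0.0158
grasp_force: 62.0
shift cm [ 0.01 -0.04 -0.13] grasp pt [ 0.6794 -0.0232  0.1587]
y-axis yaw -2.78 tilt z [ 4.e-04 -4.e-04 -1.e+00]
[ 0.11 -0.18 -0.03] [-0.61  0.57  0.82  1.53 -0.43  1.24  0.23]
```

Moves past freely, so 166° remain.

```bash
python3 -m pendant '0 0 10 0 0 0.03 0;0 0 20 0 0 0.06 0;0 0 30 0 0 0.08 0;0 0 40 0 0 0.11 0;0 0 50 0 0 0.14 0;0 0 60 0 0 0.17 0;0 0 70 0 0 0.2 0;0 0 80 0 0 0.22 0;0 0 90 0 0 0.25 0;0 0 100 0 0 0.28 0;0 0 110 0 0 0.31 0;0 0 110 0 0 0.31 0'
python3 - <<'E'
from h import *
delta((.679,-.0231,.155));yawerr();s=ctrl.state();print(s["wrist_torque"].round(2),s["joints"].round(2))
E
```

```text
time: 38.12
ee_pos: [0.6797, -0.0236, 0.3106]
eef_rot: [0.981, -0.196, 0.001, 0.001]
contact_force: [5.3, -0.4, 0.8]
grip_width: 0.0156
grasp_force: 62.0
shift cm [-0.11 -0.03  0.06] grasp pt [ 0.6799 -0.0238  0.1556]
y-axis yaw -112.6 tilt z [ 0.0012 -0.0014 -1.    ]
[-0.32 -0.97 -0.1 ] [-0.8   0.78  1.23  1.54 -0.75  1.35 -1.46]
```

```bash
python3 -m pendant '0 0 10 0 0 0.03 0;0 0 20 0 0 0.06 0;0 0 30 0 0 0.08 0;0 0 40 0 0 0.11 0;0 0 48 0 0 0.13 0;0 0 54 0 0 0.15 0;0 0 58 0 0 0.16 0;0 0 58 0 0 0.16 0'
python3 - <<'E'
from h import *
delta((.679,-.0231,.154));yawerr();s=ctrl.state();print(s["wrist_torque"].round(2),s["joints"].round(2))
E
```

```text
time: 39.12
ee_pos: [0.6793, -0.0234, 0.3091]
eef_rot: [0.763, -0.646, 0.0, -0.0]
contact_force: [1.6, -0.1, 3.4]
grip_width: 0.015
grasp_force: 58.6
shift cm [-0.03  0.03  0.01] grasp pt [ 0.6794 -0.0233  0.1541]
y-axis yaw -170.48 tilt z [ 3.e-04  3.e-04 -1.e+00]
[-0.04 -0.42  0.52] [-0.83  0.88  1.34  1.54 -0.86  1.42 -2.4 ]
```

Torque jumped to 0.5 N·m at −170.5° (expected snug −168.9°): snug. Release, lift, unwind beside it on −y side.

```bash
python3 -m pendant '0 0 0 0 0 0 1;0 0 0 0 0 0 1;0 0 0 0 0 0 1;0 0 0 0 0 0 1;0 0 0 0 0 -4 1;0 0 0 0 0 -8 1;0 0 0 3 0 -9 1;0 0 0 6 0 -9 1;0 0 -10 6 0 -9 0;0 0 -20 6 0 -9 0;0 0 -30 6 0 -9 0;0 0 -40 6 0 -9 0' | tail -3
python3 -m pendant '0 0 -20 0 0 0 0;0 0 -40 0 0 0 0;0 0 -60 0 0 0 0;0 0 -80 0 0 0 0;0 0 -100 0 0 0 0;0 0 -120 0 0 0 0;0 0 -140 0 0 0 0;0 0 -140 0 0 0 0;0 0 -140 0 0 0 0;0 0 -140 0 0 0 0;0 0 -140 0 0 0 0;0 0 -140 0 0 0 0;'|tail -3
python3 -m pendant '0 0 0 0 0 0 0' >/dev/null
python3 - <<'E'
from h import *
np.savez("ax.npz",a=[.679,-.0233])
c,s=np.cos(.194),np.sin(.194)
A=lambda y,z:(.679-s*y,-.0233+c*y,z)
delta(A(-.04,.153));yawerr();s=ctrl.state();print(s["joints"].round(2))
snap("side","j1.png",(220,130,300,210),5);snap("top","j2.png",(260,130,340,210),5)
cv2.imwrite("pics/j.png",np.hstack([cv2.imread("pics/j1.png"),cv2.imread("pics/j2.png")]))
E
```

```text
contact_force: [-0.3, 0.2, -0.5]
grip_width: 0.0125
grasp_force: 0.0
contact_force: [0.5, 0.1, 0.2]
grip_width: -0.0001
grasp_force: 0.0
shift cm [ 2.03 -0.25  9.09] grasp pt [ 0.6885 -0.0829  0.2439]
y-axis yaw -2.01 tilt z [-1.e-04  2.e-04 -1.e+00]
[-0.42  0.5   0.71  1.38 -0.32  1.38  0.25]
```

View pics/j.png

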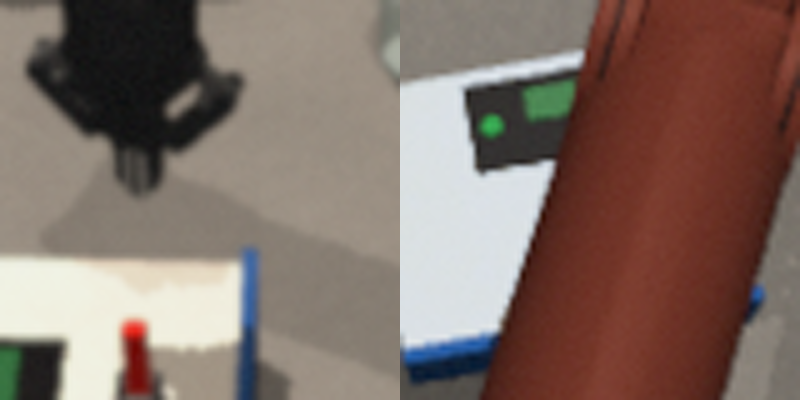

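Lever upright at (135,345), closed fingers on its −y side. Come down beside it.

```bash
python3 -m pendant '0 0 -13 2 -0.3 0 0;0 0 -13 2 -0.3 4 0;0 0 -13 2 -0.3 8 0;0 0 -13 2 -0.3 9 0;0 0 -13 2 -0.3 9 0'|tail -3
python3 - <<'E'
from h import *
c,s=np.cos(.194),np.sin(.194)
A=lambda y,z:(.679-s*y,-.0233+c*y,z)
delta(A(.05,.153));yawerr()
E
```

```text
contact_force: [-0.2, 0.6, 1.0]
grip_width: 0.0001
grasp_force: 0.0
shift cm [9.   0.01 0.11] grasp pt [ 0.6864 -0.0626  0.1542]
y-axis yaw 10.97 tilt z [-4.e-04 -4.e-04 -1.e+00]
```

```bash
python3 -m pendant '0 0 0 2 0 0 0;0 0 0 3.2 0 0 0;0 0 0 4.4 0 0 0;0 0 0 5.6 0 0 0;0 0 0 6.8 0 0 0;0 0 0 8 0 0 0;0 0 0 9 0 0 0;0 0 0 9 0 0 0;0 0 0 9 0 -4 0;0 0 0 8 0 -4 0;0 0 0 8 0 -4 0'|tail -3
python3 - <<'E'
from h import *
c,s=np.cos(.194),np.sin(.194)
A=lambda y,z:(.679-s*y,-.0233+c*y,z)
delta(A(.04,.1335));yawerr()
snap("side","k.png",(220,130,330,240),5)
E
```

```text
contact_force: [0.0, -0.5, 0.2]
grip_width: 0.0002
grasp_force: 0.0
shift cm [0.14 0.07 6.02] grasp pt [0.6709 0.0144 0.1937]
y-axis yaw 10.95 tilt z [-1.e-04 -5.e-04 -1.e+00]
```

View pics/k.png

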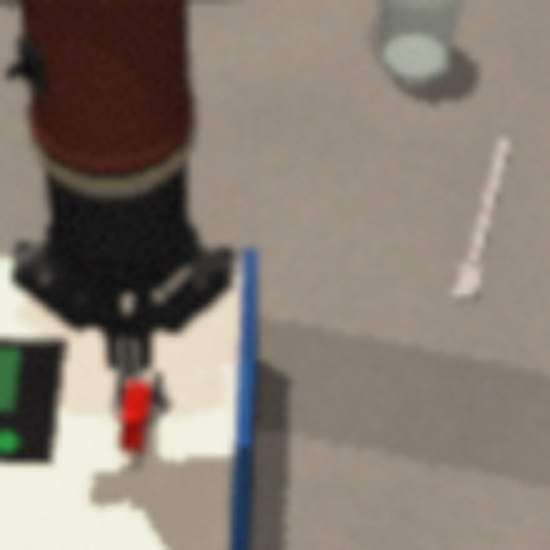

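Lever is folded over towards +y, about two thirds of the way (135,415). Press it down from above.

```bash
python3 -m pendant '0 0 0 0.3 0 3 0;0 0 0 0.3 0 4 0;0 0 0 0.3 0 4.8 0;0 0 0 0.3 0 5.4 0;0 0 0 0.3 0 5.9 0;0 0 0 0.3 0 6.2 0;0 0 0 0.3 0 6.4 0;0 0 0 0.3 0 6.4 0'
python3 - <<'E'
from h import *
c,s=np.cos(.194),np.sin(.194)
A=lambda y,z:(.679-s*y,-.0233+c*y,z)
delta(A(.04,.1335))
E
```

```text
time: 45.4
ee_pos: [0.6708, 0.019, 0.2872]
eef_rot: [0.636, 0.772, 0.001, 0.0]
contact_force: [-6.2, 2.5, 15.4]
grip_width: 0.0002
grasp_force: 8.0
shift cm [-0.32 -0.05 -0.13] grasp pt [0.6711 0.0192 0.1322]
```

```bash
python3 -m pendant '0 0 0 0 0 -5 0;0 0 0 0 0 -10 0;0 0 0 0 0 -15 0;0 0 0 6 0 -15 0;0 0 0 12 0 -15 0;0 0 0 18 0 -15 0;0 0 0 24 0 -15 0;0 0 0 28 0 -15 0;0 0 0 28 0 -15 0'|tail -3
python3 - <<'E'
from h import *
snap("top","l1.png",(220,130,360,270),2.857);snap("side","l2.png",(190,140,330,280),2.857)
cv2.imwrite("pics/l.png",np.hstack([cv2.imread("pics/l1.png"),cv2.imread("pics/l2.png")]))
E
```

```text
contact_force: [-0.3, -0.3, -0.1]
grip_width: -0.0001
grasp_force: 0.0
```

View pics/l.png

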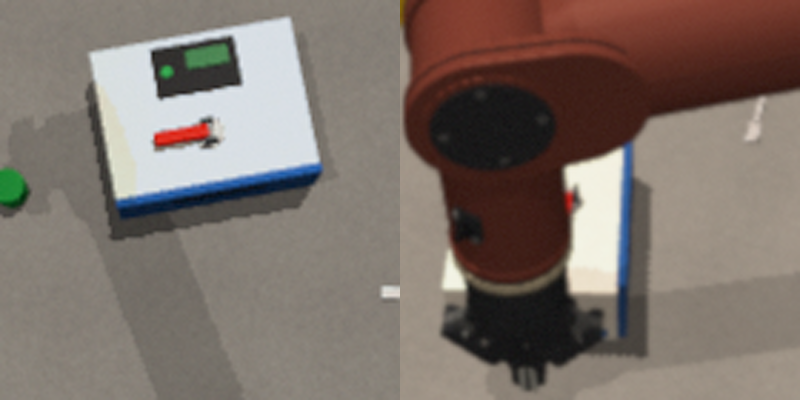

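The lever lies flat, from (155,140) to (210,130) and parallel to the front, and the drawer panel is flush with the hood. I'll hand in.

```bash
python3 -c "
from workcell import ctrl
print(ctrl.finish_job())"
```

```text
the job is handed in; nothing more can be done
None
```

The job is handed in, with no verdict returned: all three amber jars stand in bays 0, 2 and 3, the drawer is shut, the bolt is screwed to its stop and the lever is folded flat; I did not touch the other things on the bench.

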